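Set up the slide reading station

ROBOT

A 6-joint arm with a two-finger parallel gripper is mounted at the origin on a cart in front of the work surface, level with it; the furniture and walls round the work are solid. World frame = base frame: x ahead of the robot, y to its left, z up, the work surface at z = 0. Lengths are in m, angles in degrees, forces in N, time in s.
With the tool pointing down it reaches from about 0.2 to 0.875 m from the base axis. Payload 3.4 kg.
Tool frame: the origin (TCP) lies at the very end of the fingers, on their centre line; the grasp point (between the pads) lies 19 mm behind it; z points along the fingers, y is the line along which they close (so a half turn about z gives the same grasp; the last joint's range is limited). The gripper opens to 94 mm and grips with 3 to 60 N. Pads are 16 mm wide; open, the fingers measure 119 mm over their backs; the gripper's body (75 mm by 177 mm) begins 78 mm behind the grasp point.
Start: joints at [-75.573, 15.808, 86.224, -0, 77.962, -6.933], TCP at [0.209, -0.536, 0.205] pointing down, gripper open.
Joint ranges: [-165.64, 165.64], [-43.16, 119.46], [12.63, 154.43], [-67.54, 247.53], [6.08, 155.33], [-154.97, 154.97]. Speed limits (degrees/s): [147.25, 147.25, 180, 180, 180, 180].

INTERFACE

Orientations are given as a 3x3 rotation matrix whose columns are the frame's x, y, z axes.
In Python, from cell import bot, claw, solve_ik, vision gives the robot as it stands. Calls block until the motion is done:
- bot.reach(position, orientation): joint-space move of the TCP to a pose.
- bot.move_straight(position, rotation=None, v=0.15): straight line of the TCP; rotation=None keeps the orientation; v is the mean speed in m/s.
- bot.move_joints(angles): joint-space move.
- claw.grip(opening, squeeze=None): finger opening in m; squeeze is the grip in N (None keeps the last); returns when the fingers have stopped.
- bot.hold(seconds).
- solve_ik(position, orientation): joint angles nearest the present ones, or None.
- bot.get_obs(): the state.
- vision.snapshot(name): name is "scene" or "top" or "wrist"; returns a dict with "color" (420x560x3 uint8, blue, green, red), "camera_matrix" (3x3 intrinsics, pixels), "eye" and "attitude" of the camera in the world. Camera axes: x right, y up, looking along -z (the intrinsics and any distortion apply to the point x, -y, -z); pixel columns grow to the right and rows downward; lengths in m; the calibration is good to about 2 mm. A picture is of the moment at which its call begins. There is no depth.
A pose or a line that the arm cannot do raises bot.Unreachable and nothing moves.
- bot.hand_in(): hands the job in; it is judged then, once.
The state is a dict: "time": time; "q": joint angles; "qvel": joint speeds; "joint_efforts": joint torques, N m; "eef_pos": TCP position; "eef_rot": TCP orientation; "ft_force": force on the tool from outside, world axes, zero at the start; "torque": the same for the moment, N m; "finger_gap": finger opening in m; "grip_force": force on a finger pad.
Only numpy, scipy, OpenCV 4.12 (cv2) and the standard library are available. Lean on these libraries where they do the work, as an engineer would, in place of code of your own. Each camera call takes 0.05 s, during which the arm holds its last target. There are 200 camera calls.

TASK

Set up the bench for slide reading: stand the screw-cap tube upright in its round stand, lay the long marker in the long pen rest and the short pen in the short one, seated in both saddles between the end stops, and slide the slide carrier, slide end first, under the microscope's objective between the rails until it is home, at or within a few millimetres of the stop. Any order will do; leave everything released and at rest, and do not disturb the foil-wrapped flask or the purple tip box.

Things in the scene. Friction and masses are not known exactly. Their poses are not given: they have to be found in the camera images.
- screw_tube: Upright plastic centrifuge tube with a blue screw cap, standing loose on the bench, 112 mm high, cylinder 29 mm in diameter to grip (the cap, over its top 20 mm or so, looks 34 mm wide), 45 g. Origin: centre of its underside; z up along the tube.
- long_marker: Long black marker lying flat on the bench, 136 mm long (its y axis), 10 to 12 mm wide (x), 11 mm high. Origin: centre of its underside.
- short_pen: Short blue pen lying flat on the bench, 85 mm long (its y axis), 8 to 10 mm wide (x), 10 mm high. Origin: centre of its underside.
- slide_carrier: Loose grey plate 175 mm long (x), 50 wide, 6 thick; a glass slide (76 x 26, lengthways) at one end, a black upright grip post at the other. Origin: on the underside below the slide's centre; +x to the slide end (edge at x = +45; post end's edge at -130). Post: centre x = -115, y = 0, 26 long (x), 14 wide (y, grip across this), z = 6 to 42 mm. 90 g, heaviest near the post.
- tube_stand: Fixed grey round stand for the screw-cap tube: foot 68 mm in diameter, cup 42 mm high with a floor 5 mm above the bench; bore 34 mm, flaring over its top 12 mm to 50 mm at the mouth. Origin: centre of its underside; z up.
- long_rest: Fixed dark steel pen rest for the long marker (136 mm), 158 mm long (y), 50 wide (x). Origin: centre of underside; z up. 5 mm base; two saddles 8 mm thick at y = +/-42, flat seats 16 mm above the bench and 17 wide, with horns leaning out, 45 mm wide over both, to 30 mm height. Between the saddles 76 mm is open above the base for fingers. End stops at y = +/-76, 26 mm high.
- short_rest: Fixed dark steel pen rest for the short pen (85 mm), 107 mm long (y), 50 wide (x). Origin: centre of underside; z up. 5 mm base; two saddles 8 mm thick at y = +/-27, flat seats 16 mm above the bench and 17 wide, with horns leaning out, 45 mm wide over both, to 30 mm height. Between the saddles 46 mm is open above the base for fingers. End stops at y = +/-50.5, 26 mm high.
- microscope: Fixed, white column and arm, 143 mm high. Origin: on the bench below the objective; +x from open front to column. Stage top z = 5 mm, x = -170 to 55. Rails 62 apart inside, z to 14, x = -80 to 48, flared mouth from x = -100; stop at 48. Objective tip z = 28; arm underside 88, front x = -22: enter low, along +x. Home: carrier origin at (0, 0, 5), axes alike, 3 mm off the stop.
- wrapped_flask: Bystander: foil-wrapped flask, 70 mm wide, 78 mm high. Origin: centre of its underside.
- tip_rack: Bystander: pipette tip box, navy below and purple above, 90 x 127 x 63 mm. Origin: centre of its underside.
There are look-alikes about, which are no part of the job. Of the things that look like the screw_tube, the middle-sized one is meant.

How it is judged:
By the outcome, as a careful person would: the job done as asked, in the order asked, and still so for the second after the job is handed in, with the robot touching nothing.
It also fails if it takes over 117 s, if anything falls off the work surface, if the arm or the gripper's body presses on something with over 40 N, if the wrist force passes 120 N, or if a joint passes its speed limit or range.

## Working session

There is one attempt and no reset: what is moved stays moved. The work goes in short steps, each a Python script; the robot and the scene stay as the last script left them, time stands still between calls to the robot, and variables do not carry over. Pictures are saved under pics/ and viewed, at most 14 in all, crops included, and the job is handed in when it is done.

```bash
ls; mkdir -p pics
python3 - <<'E'
from cell import bot, claw, solve_ik, vision
import cv2
for n in ("scene","top"):
    s=vision.snapshot(n); cv2.imwrite(f"pics/{n}0.png",s["color"]); print(n,s["camera_matrix"],s["eye"],s["attitude"],[k for k in s])
o=bot.get_obs(); print(o["time"],o["eef_pos"],o["eef_rot"],o["finger_gap"])
E
```

```text
pics
scene [[473.99948417   0.         276.58555796]
 [  0.         473.99948417 204.46751278]
 [  0.           0.           1.        ]] [0.06342332 1.0192764  0.96839395] [[-0.87911816  0.29081518 -0.37759474]
 [-0.47642612 -0.55785843  0.6795676 ]
 [-0.01301583  0.77731622  0.62897543]] ['color', 'camera_matrix', 'eye', 'attitude']
top [[405.20161266   0.         281.66405145]
 [  0.         405.20161266 200.79161123]
 [  0.           0.           1.        ]] [ 0.15691976 -0.1947579   1.48373001] [[ 0.4519183   0.84134509 -0.29649332]
 [-0.89205337  0.42743816 -0.14675625]
 [ 0.00325991  0.3308097   0.94369186]] ['color', 'camera_matrix', 'eye', 'attitude']
0.1 [ 0.209297   -0.53502247  0.20471794] [[ 9.31302825e-01  3.64245634e-01 -4.08228758e-04]
 [ 3.64245819e-01 -9.31301586e-01  1.52906655e-03]
 [ 1.76771724e-04 -1.57271962e-03 -9.99998748e-01]] 0.09390038373145197
```

View pics/scene0.png

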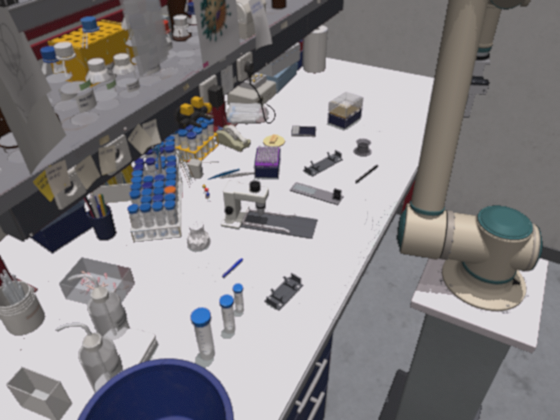

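View pics/top0.png

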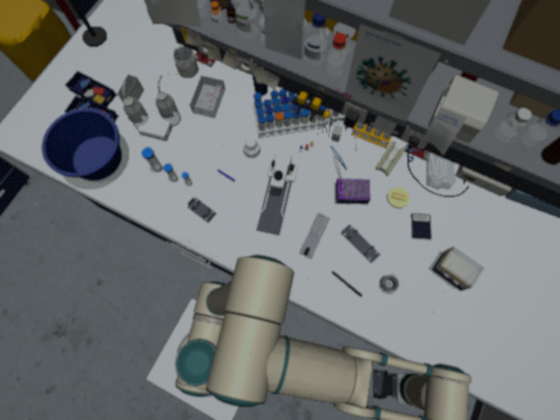

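Scene: three blue-cap tubes at (203,333), (228,313) and (238,297), seen in top at (150,158), (170,172) and (186,178). The middle one looks middle-sized. Microscope is at (245,205), the carrier at (317,193) with its post at the right end, long rest at (323,162), short rest at (285,291), stand at (363,147), marker at (367,173), pen at (232,267). I'll enlarge to measure.

Run:
```python
import cv2
t=cv2.imread("pics/top0.png")
cv2.imwrite("pics/topL.png",cv2.resize(t[135:255,135:305],None,fx=4.7,fy=4.7,interpolation=cv2.INTER_CUBIC))
cv2.imwrite("pics/topR.png",cv2.resize(t[175:305,250:420],None,fx=4.6,fy=4.6,interpolation=cv2.INTER_CUBIC))
```

```text
(no output)
```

View pics/topL.png

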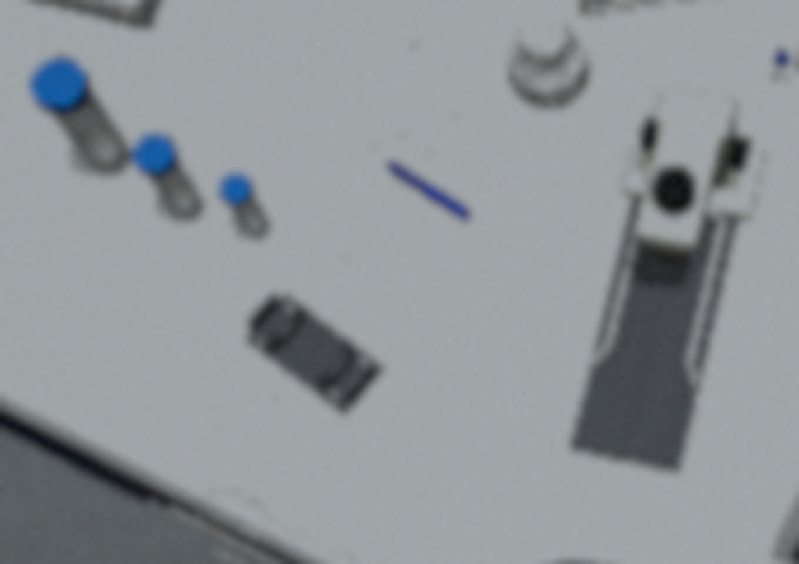

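View pics/topR.png

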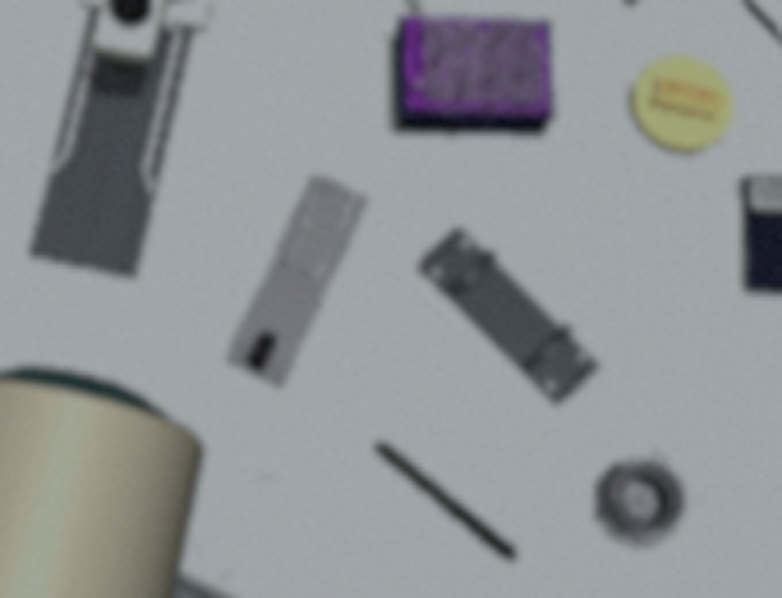

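Views show: L crop – tubes' caps at (60,84), (156,154), (237,189) with widths about 57/42/32, so the middle one is the candidate; the pen runs (391,165)-(467,214); short rest; stage front corners (573,449), (680,470). R crop – carrier with its slide end up and post at (261,350); long rest; marker (380,445)-(513,555); stand at (639,501).

```bash
cat > h.py <<'E'
import numpy as np, cv2
from cell import bot, claw, solve_ik, vision
def ray(s,px,z):
    K,R,e=map(np.array,(s["camera_matrix"],s["attitude"],s["eye"]))
    u=np.linalg.solve(K,[px[0],px[1],1.]); d=R@(u*[1,-1,-1])
    return e+d*(z-e[2])/d[2]
def proj(s,P):
    K,R,e=map(np.array,(s["camera_matrix"],s["attitude"],s["eye"]))
    c=(np.atleast_2d(P)-e)@R*[1,-1,-1]; p=c@K.T
    return p[:,:2]/p[:,2:]
def down(yaw):  # tool y (closing line) at yaw degrees in the world, z down
    a=np.radians(yaw); y=np.array([np.cos(a),np.sin(a),0]); z=np.array([0,0,-1.])
    return np.column_stack([np.cross(y,z),y,z])
E
python3 - <<'E'
from h import *
s=vision.snapshot("top")
def show(n,off,sc,pts,z):
    w=[ray(s,(np.array(p)+.5)/sc-.5+off,z) for p in pts]
    w=np.array(w)[:,:2]; print(n,np.round(w,4).tolist(),"mean",w.mean(0).round(4),"d",np.round(np.linalg.norm(np.roll(w,-1,0)-w,axis=1),4), "yaw",np.degrees(np.arctan2(*(w[1]-w[0])[::-1])).round(1))
L=(np.array([135,135]),4.7);R=(np.array([250,175]),4.6)
show("tubecap",*L,[(32,84),(88,84)],.15);show("tubecapM",*L,[(135,154),(177,154)],.112);show("tubecapS",*L,[(221,189),(253,189)],.085)
show("base M",*L,[(184,203),(255,224)],0)
show("pen",*L,[(391,165),(467,214)],.005)
show("srest",*L,[(281,293),(381,368),(345,412),(249,340)],.015)
show("stage",*L,[(573,449),(680,470)],.005)
show("mouth",*L,[(601,357),(694,380)],.014)
show("carrier",*R,[(315,176),(366,199),(282,386),(229,360)],.006)
show("post",*R,[(261,340),(261,350)],.042)
show("lrest",*R,[(460,229),(597,367),(558,403),(418,266)],.015)
show("marker",*R,[(380,445),(513,555)],.006)
show("stand",*R,[(596,501),(683,501)],.02)
show("flask",*L,[(548,90),(548,60)],.0)
E
```

```text
tubecap [[0.511, 0.5513], [0.5307, 0.5128]] mean [0.5209 0.5321] d [0.0433 0.0433] yaw -63.0
tubecapM [[0.5067, 0.4669], [0.5216, 0.4376]] mean [0.5141 0.4523] d [0.0329 0.0329] yaw -63.0
tubecapS [[0.5188, 0.4027], [0.5303, 0.38]] mean [0.5245 0.3914] d [0.0254 0.0254] yaw -63.1
base M [[0.5157, 0.46], [0.5265, 0.3969]] mean [0.5211 0.4285] d [0.064 0.064] yaw -80.4
pen [[0.6233, 0.3205], [0.6133, 0.2415]] mean [0.6183 0.281 ] d [0.0796 0.0796] yaw -97.2
srest [[0.4801, 0.3404], [0.4613, 0.2351], [0.4161, 0.2424], [0.4335, 0.3426]] mean [0.4478 0.2901] d [0.1069 0.0457 0.1017 0.0467] yaw -100.1
stage [[0.474, 0.0667], [0.4974, -0.0177]] mean [0.4857 0.0245] d [0.0876 0.0876] yaw -74.5
mouth [[0.5504, 0.0812], [0.5671, 0.0051]] mean [0.5587 0.0431] d [0.0779 0.0779] yaw -77.6
carrier [[0.6406, -0.1113], [0.6417, -0.1575], [0.4691, -0.1627], [0.4688, -0.1156]] mean [ 0.5551 -0.1368] d [0.0462 0.1727 0.0471 0.1719] yaw -88.7
post [[0.487, -0.133], [0.4798, -0.1365]] mean [ 0.4834 -0.1348] d [0.008 0.008] yaw -154.3
lrest [[0.6503, -0.2371], [0.5949, -0.3807], [0.554, -0.3641], [0.6061, -0.2192]] mean [ 0.6013 -0.3003] d [0.154  0.0441 0.1541 0.0476] yaw -111.1
marker [[0.4616, -0.2523], [0.4306, -0.3799]] mean [ 0.4461 -0.3161] d [0.1314 0.1314] yaw -103.6
stand [[0.4951, -0.4196], [0.5257, -0.4799]] mean [ 0.5104 -0.4497] d [0.0677 0.0677] yaw -63.1
flask [[0.7471, 0.2369], [0.7723, 0.2505]] mean [0.7597 0.2437] d [0.0287 0.0287] yaw 28.3
```

```bash
cat >> h.py <<'E'
def best(p,yaw):
    q0=np.array(bot.get_obs()["q"]); c=[]
    for k in (0,180):
        q=solve_ik(p,down(yaw+k))
        if q is not None: c.append((np.abs(np.array(q)-q0).max(),yaw+k))
    return min(c)[1]
def look(p,yaw,name):
    y=best(p,yaw); bot.reach(p,down(y)); bot.hold(.2)
    s=vision.snapshot("wrist"); np.save(f"pics/{name}.npy",s,allow_pickle=True)
    cv2.imwrite(f"pics/{name}.png",cv2.resize(s["color"],None,fx=1.42,fy=1.42,interpolation=cv2.INTER_CUBIC)); return s
E
python3 - <<'E'
from h import *
s=look([.44,-.34,.30],90,"w1"); print(s["eye"],s["attitude"],s["camera_matrix"],bot.get_obs()["time"])
for n,p in dict(stand=[.5104,-.4497,.02],marker=[.446,-.316,.006],lrest=[.601,-.3,.015]).items(): print(n,proj(s,p)*1.42)
E
```

```text
[ 0.51832236 -0.34183016  0.47735133] [[-1.45697816e-03  9.62328129e-01  2.71886832e-01]
 [-9.99998531e-01 -1.15646345e-03 -1.26552180e-03]
 [-9.03420042e-04 -2.71888276e-01  9.62328400e-01]] [[373.31266696   0.         275.14236813]
 [  0.         373.31266696 211.99845963]
 [  0.           0.           1.        ]] 1.6083
stand [[520.54190008 160.94116692]]
marker [[362.36640271 235.48512126]]
lrest [[338.59250902  43.55311195]]
```

View pics/w1.png

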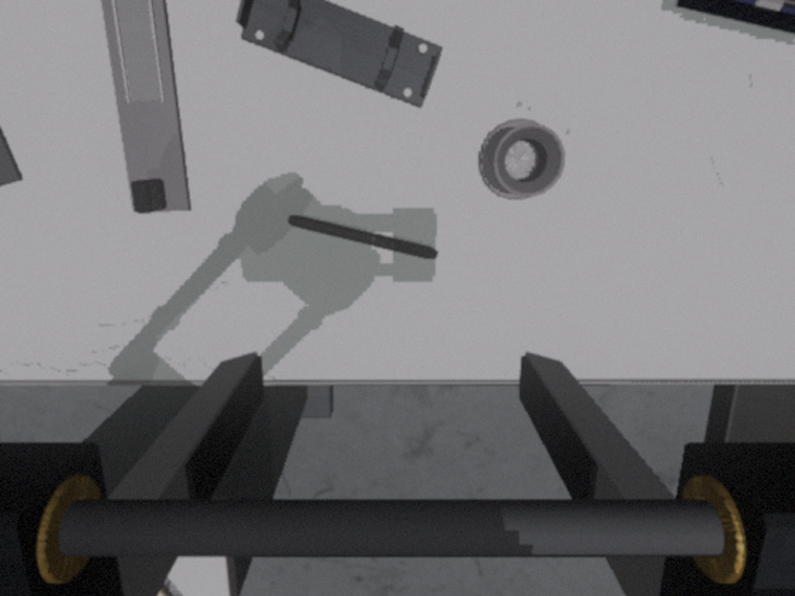

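w1 shows the marker from (290,219) to (436,254), the stand with floor centre (520,160) and mouth (530,158), the right end of the long rest at (421,106)-(441,46), and the carrier's post at (149,195). All lie close to the predicted pixels.

Run:
```python
from h import *
s=np.load("pics/w1.npy",allow_pickle=True).item()
def w(p,z): return ray(s,np.array(p)/1.42-.15,z)[:2].round(4)
a,b=w((290,219),.0055),w((436,254),.0055); print("marker",a,b,(a+b)/2,np.linalg.norm(a-b),np.degrees(np.arctan2(*(a-b)[::-1])))
print("stand mouth",w((530,158),.042),"floor",w((520,160),.005), "foot L",w((479,160),.0),"bottom",w((520,199),.0))
a,b=w((421,106),.0),w((441,46),.015); print("lrest end",a,b,np.linalg.norm(a-b)); c=w((241,40),.0); print("near corner",c,np.linalg.norm(w((421,106),0)-c),np.degrees(np.arctan2(*(c-a)[::-1])))
print("screws",w((423,47),.005),w((408,92),.005),w((260,35),.005))
print("carrier end",w((190,209),.006),w((134,211),.006),"post",w((149,195),.042))
```

```text
marker [ 0.4609 -0.2519] [ 0.4293 -0.3819] [ 0.4451 -0.3169] 0.1337854999616924 76.3376903205432
stand mouth [ 0.5132 -0.4517] floor [ 0.5111 -0.4525] foot L [ 0.5111 -0.418 ] bottom [ 0.4776 -0.4559]
lrest end [ 0.5554 -0.3669] [ 0.5992 -0.3815] 0.04616925383845829
near corner [ 0.6066 -0.2184] 0.15707861089276287 70.97677212075777
screws [ 0.6003 -0.3677] [ 0.566  -0.3557] [ 0.6094 -0.2354]
carrier end [ 0.4698 -0.1643] [ 0.4681 -0.1147] post [ 0.4848 -0.1459]
```

```bash
cat >> h.py <<'E'
def pick(p,z,yaw,open_,sq,lift=.12,above=.08):
    y=best([*p,z+above],yaw); claw.grip(open_); bot.reach([*p,z+above],down(y)); bot.move_straight([*p,z],v=.12)
    claw.grip(0.0,sq); o=bot.get_obs(); print("grip gap",o["finger_gap"],"F",o["grip_force"],"t",o["time"])
    bot.move_straight([*p,z+lift],v=.2); print("gap after lift",bot.get_obs()["finger_gap"]); return y
def place(p,z,yaw,open_,lift=.1,above=.08,v=.06):
    bot.reach([*p,z+above],down(yaw)); bot.move_straight([*p,z],v=v); o=bot.get_obs(); print("place F",np.round(o["ft_force"],1),o["eef_pos"])
    claw.grip(open_); bot.move_straight([*p,z+lift],v=.2); print("t",bot.get_obs()["time"])
E
python3 - <<'E'
from h import *
y=pick([.445,-.317],.003,-13.7,.05,15)
place([.605,-.301],.020,y-5.6,.04)
s=look([.50,-.25,.26],90,"w2")
E
```

```text
grip gap 0.009151187245669459 F 15.000079572200775 t 5.1417
gap after lift 0.00904454820020309
place F [ 0.4  0.4 -0.9] [ 0.60531883 -0.30119746  0.02051352]
t 9.3833
```

View pics/w2.png

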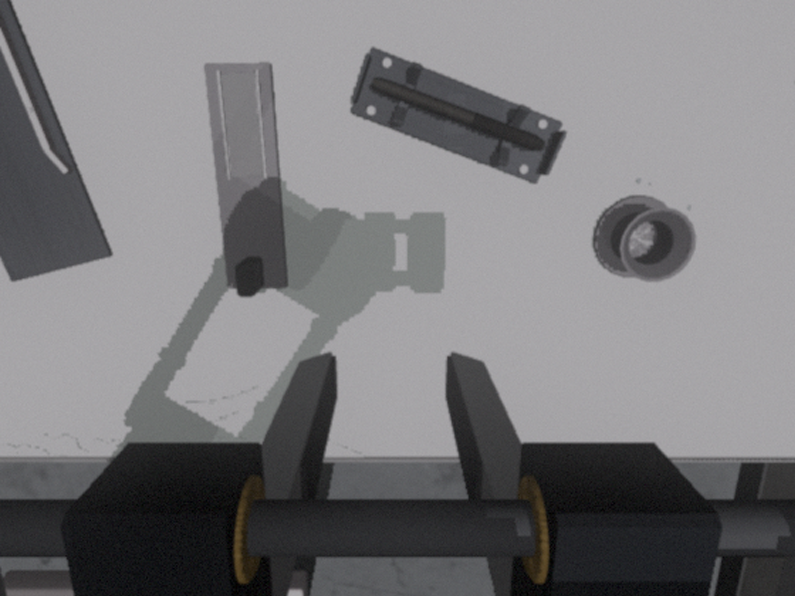

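w2: the marker lies in both saddles, (375,85)-(543,143), between the stops at (360,82) and (554,152). Carrier corners are (206,66), (271,64) and (287,286); the stage front corners are (12,280), (111,254), right rail mouth (66,170).

Run:
```python
from h import *
s=np.load("pics/w2.npy",allow_pickle=True).item()
def w(p,z): return ray(s,np.array(p)/1.42-.15,z)[:2].round(4)
a,b,c=w((206,66),.006),w((271,64),.006),w((287,286),.006); yaw=np.degrees(np.arctan2(*(b-c)[::-1]));print("carrier",a,b,c,np.linalg.norm(a-b),np.linalg.norm(b-c),yaw)
u=np.array([np.cos(np.radians(yaw)),np.sin(np.radians(yaw))]);v=np.array([-u[1],u[0]]);print("post",c+u*.015+v*.025, b-u*.16+v*.025,"seen",w((249,270),.042))
print("px expected post",proj(s,[*(c+u*.015+v*.025),.042])*1.42)
a,b=w((12,280),.005),w((111,254),.005);yaw=np.degrees(np.arctan2(*(a-b)[::-1]))-90;print("stage",a,b,(a+b)/2,np.linalg.norm(a-b),yaw,"rail",w((66,170),.014))
s=look([.46,.0,.26],100,"w3")
```

```text
carrier [ 0.6406 -0.1116] [ 0.642  -0.1604] [ 0.4704 -0.1634] 0.048820077836890005 0.17162622177278158 1.0015724356557725
post [ 0.48496071 -0.13814162] [ 0.48158745 -0.1382006 ] seen [ 0.4921 -0.1424]
px expected post [[243.90298101 278.8683335 ]]
stage [0.4752 0.0671] [ 0.4973 -0.0191] [0.48625 0.024  ] 0.08898792052857511 14.379795401085644 rail [0.565  0.0015]
```

View pics/w3.png

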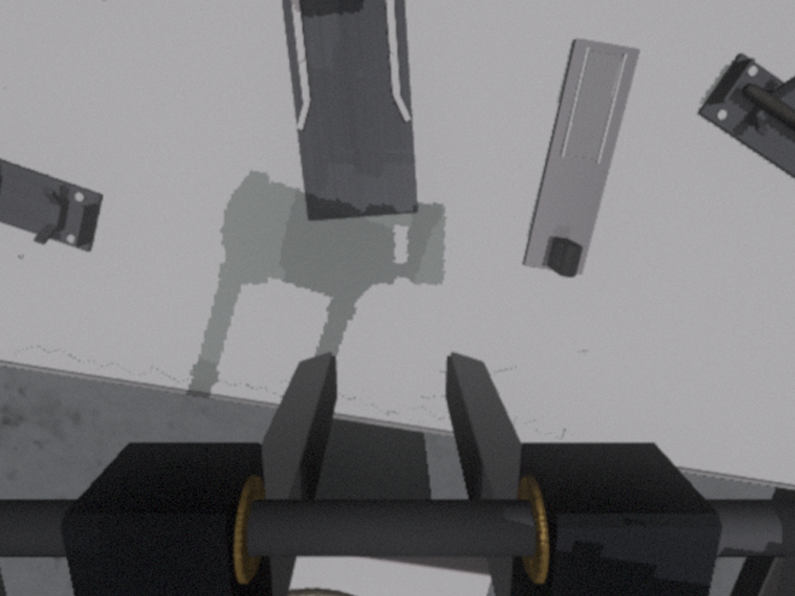

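w3: stage front corners (309,220), (417,212); rail inner-top edges left (298,0)-(310,98), right (386,0)-(393,93); carrier post top (566,258).

Run:
```python
from h import *
s=np.load("pics/w3.npy",allow_pickle=True).item()
def w(p,z): return ray(s,np.array(p)/1.42-.15,z)[:2].round(4)
def yaw(d): return np.degrees(np.arctan2(d[1],d[0])).round(2)
a,b=w((309,220),.005),w((417,212),.005);print("stage",a,b,(a+b)/2,np.linalg.norm(a-b),yaw(a-b)-90)
l=w((298,0),.014),w((310,98),.014);r=w((386,0),.014),w((393,93),.014)
print(l,r,yaw(l[0]-l[1]),yaw(r[0]-r[1]),(l[0]+r[0])/2,(l[1]+r[1])/2,np.linalg.norm(l[1]-r[1]))
t=w((301,130),.014),w((409,120),.014);print("tips",t,(t[0]+t[1])/2,np.linalg.norm(t[0]-t[1]))
for o,y in (((.6507,.0656),14.4),):
    u=np.array([np.cos(np.radians(y)),np.sin(np.radians(y))]);v=np.array([-u[1],u[0]])
    P=[[*(np.array(o)+u*x+v*k),z] for x,k,z in ((-.17,.045,.005),(-.17,-.045,.005),(-.08,.031,.014),(-.08,-.031,.014),(-.04,.031,.014),(-.04,-.031,.014))]
    print((proj(s,P)*1.42).round(0).tolist())
b,c=w((638,50),.006),w((583,274),.006);a=w((575,39),.006);d=w((525,264),.006);print("carrier",a,b,c,d,yaw(b-c),yaw(a-d),"post",w((566,258),.042))
```

```text
stage [0.4743 0.0682] [ 0.4958 -0.0171] [0.48505 0.02555] 0.08796783503076565 14.150000000000006
(array([0.6299, 0.0952]), array([0.5661, 0.0781])) (array([0.6408, 0.0332]), array([0.5803, 0.0175])) 15.0 14.55 [0.63535 0.0642 ] [0.5732 0.0478] 0.062241465278381744
tips (array([0.5423, 0.0819]), array([0.5635, 0.0022])) [0.5529  0.04205] 0.082471388978239
[[310.0, 219.0], [421.0, 211.0], [313.0, 99.0], [395.0, 92.0], [306.0, 41.0], [391.0, 34.0]]
carrier [ 0.6412 -0.1091] [ 0.6421 -0.1574] [ 0.4692 -0.1629] [ 0.4692 -0.1133] 1.82 1.4 post [ 0.4848 -0.1323]
```

Run:
```python
from h import *
p0=np.array([.4845,-.1383]); o=np.array([.650,.067]); a=np.radians(14.5); u=np.array([np.cos(a),np.sin(a)])
y=pick(p0,.010,91.4,.06,45,lift=.07)
R=down(y+13.1); T=lambda x,z:[*(o+u*(x-.115)),z]
bot.reach(T(-.155,.08),R); bot.move_straight(T(-.155,.017),v=.1); bot.hold(.2)
print(np.round(bot.get_obs()["ft_force"],1))
s=vision.snapshot("top"); s2=vision.snapshot("scene")
cv2.imwrite("pics/c1.png",np.hstack([cv2.resize(s["color"][170:270,230:330],(400,400),interpolation=2),cv2.resize(s2["color"][170:250,200:300],(400,320),interpolation=2)[:320].copy() if 0 else cv2.resize(s2["color"][165:265,200:300],(400,400),interpolation=2)]))
print(bot.get_obs()["time"],bot.get_obs()["finger_gap"])
```

```text
grip gap 0.013943526787011476 F 44.99121308326721 t 14.9917
gap after lift 0.013889313989320235
[-0.4 -0.2 -1. ]
17.2833 0.013987573997341256
```

View pics/c1.png

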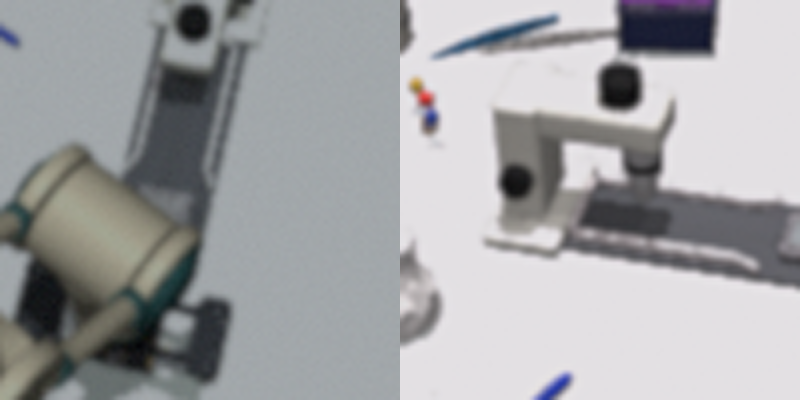

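c1: the slide end, (140-192,190) in the left half, sits level and centred in front of the flared mouth. Inserting.

Run:
```python
from h import *
o=np.array([.650,.067]); a=np.radians(14.5); u=np.array([np.cos(a),np.sin(a)])
T=lambda x,z:[*(o+u*(x-.115)),z]
f=lambda: np.round(np.array(bot.get_obs()["ft_force"]),1)
for x in (-.10,-.06,-.03,-.006): bot.move_straight(T(x,.0165),v=.06); print(x,f())
bot.move_straight(T(-.006,.0152),v=.03); print("down",f())
for x in np.arange(-.004,.0045,.001):
    bot.move_straight(T(x,.0152),v=.02); F=f(); print(round(x,4),F)
    if F[:2]@u<-5: break
claw.grip(.03); print(f())
bot.move_straight(T(x,.10),v=.15)
print(bot.get_obs()["time"])
s=look([.46,.04,.26],104,"w4")
e=np.array([*(o-u*.130),.011]); print("expected post-end mid px",proj(s,e)*1.42, proj(s,[*(o-u*.115),.047])*1.42)
```

```text
-0.1 [ 0.1 -0.7 -1.3]
-0.06 [-0.   0.3 -0.8]
-0.03 [-0.8  0.4 -0.8]
-0.006 [-0.1  0.  -0.4]
down [-0.3  0.2 -1.7]
-0.004 [-0.4 -0.5 -1.1]
-0.003 [ 0.2  0.9 -1. ]
-0.002 [-0.5 -0.3 -0.8]
-0.001 [ 0.2 -0.  -0.3]
0.0 [ 0.3  0.  -1. ]
0.001 [-0.4  0.8 -1.2]
0.002 [-0.1  0.2 -1. ]
0.003 [-0.8 -0.2 -0.5]
0.004 [-1.8  0.1 -0.6]
[ 0.1  0.6 -0.2]
24.0667
expected post-end mid px [[417.19056314 173.99333344]] [[419.65761675 154.43282026]]
```

View pics/w4.png

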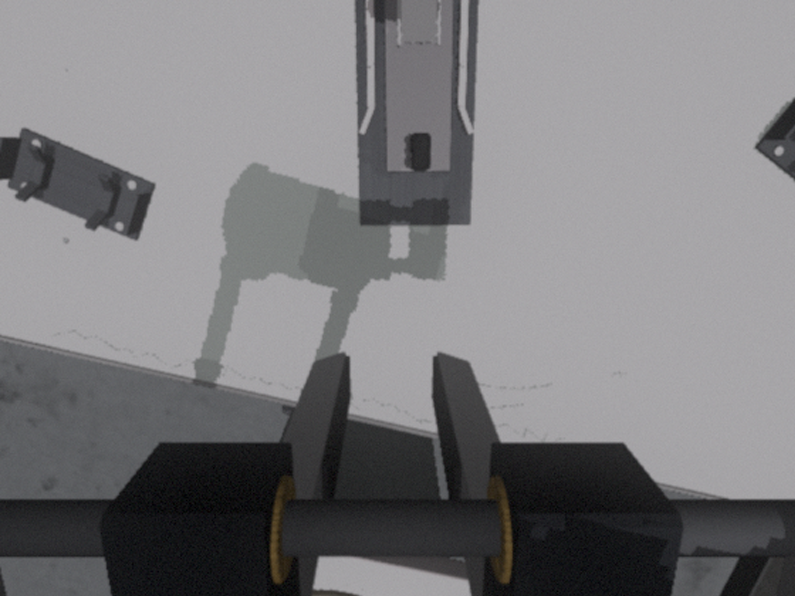

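w4: the carrier lies straight between the rails, post-end edge at row 171 (home predicted 174), stage front edge at row 224. Checking that distance, then looking at the left side.

Run:
```python
from h import *
s=np.load("pics/w4.npy",allow_pickle=True).item()
w=lambda p,z: ray(s,np.array(p)/1.42-.15,z)[:2]
print("front->post end (home 40, stop 43) mm",1e3*np.linalg.norm(w((417,224),.005)-w((417,171),.011)))
s=look([.44,.34,.30],100,"w5"); print(bot.get_obs()["time"])
for n,p in dict(capM=[.514,.452,.112],pen=[.618,.281,.005],srest=[.448,.29,.015]).items(): print(n,proj(s,p)*1.42)
```

```text
front->post end (home 40, stop 43) mm 41.992969016496765
26.475
capM [[239.28031246 131.08916325]]
pen [[497.18242123  41.89339714]]
srest [[445.9150931  245.79227907]]
```

View pics/w5.png

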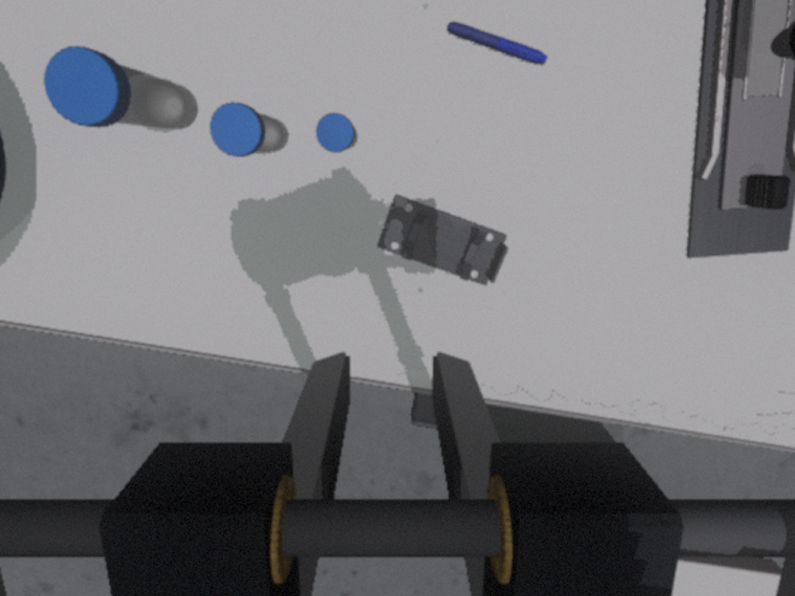

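w5: carrier home (~1 mm off the stop). Candidates: large tube cap (87,86) ~82 px wide, middle (237,129) ~54 px, small (336,132) ~38 px; the middle one is meant (cap computes to about 34 mm). Pen runs (449,27)-(545,59); short-rest screws at (409,208), (395,245), (490,238), (473,273).

Run:
```python
from h import *
s=np.load("pics/w5.npy",allow_pickle=True).item()
w=lambda p,z: ray(s,np.array(p)/1.42-.15,z)[:2]
yaw=lambda d: np.degrees(np.arctan2(d[1],d[0])).round(2)
a,b=w((448,26),.005),w((546,59),.005);print("pen",a,b,(a+b)/2,np.linalg.norm(a-b),yaw(a-b))
S=np.array([w(p,.005) for p in ((409,208),(395,245),(490,238),(473,273))]);print("srest",S.mean(0),yaw(S[0]-S[2]),yaw(S[1]-S[3]),np.linalg.norm(S[0]-S[2]),np.linalg.norm(S[0]-S[1]))
print("cap",w((237,129),.112),np.linalg.norm(w((210,129),.112)-w((264,129),.112)),"base",w((272,135),.0))
cv2.imwrite("pics/tubes.png",cv2.resize(s["color"][20:120,20:270],None,fx=3,fy=3,interpolation=2))
print(cv2.__version__)
```

```text
pen [0.62274188 0.32302668] [0.61249705 0.2388283 ] [0.61761947 0.28092749] 0.08481935544905872 83.06
srest [0.45004529 0.29320124] 79.83 80.0 0.0775874289997308 0.03517797790073142
cap [0.51515751 0.45375164] 0.03548118684160569 base [0.51448577 0.45488587]
4.12.0
```

View pics/tubes.png

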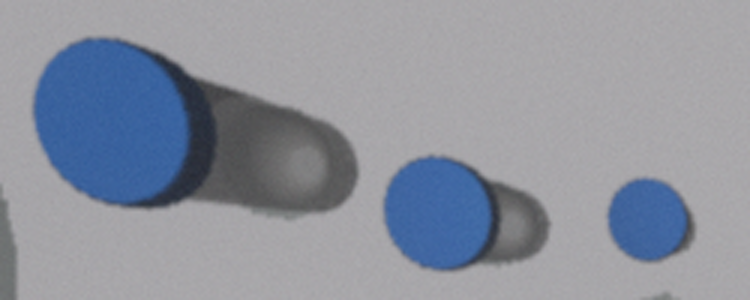

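Middle tube confirmed in the crop at (440,212). Pen first.

```bash
python3 - <<'E'
from h import *
y=pick([.6176,.281],.003,-7,.05,12,lift=.10)
place([.4495,.2925],.020,y-3.1,.04,above=.06)
s=look([.40,.33,.24],100,"w6")
E
python3 - <<'E'
from h import *
s=np.load("pics/w2.npy",allow_pickle=True).item()
w=lambda p,z: ray(s,np.array(p)/1.42-.15,z)[:2]
print("stand",w((658,243),.042),w((643,240),.005))
E
```

```text
grip gap 0.007858281118963325 F 11.998551338911057 t 29.8667
gap after lift 0.008160313033318363
place F [-1.   0.   0.5] [0.44984155 0.29268821 0.02037553]
t 33.7083
stand [ 0.51301755 -0.45079578] [ 0.50927895 -0.45690414]
```

View pics/w6.png

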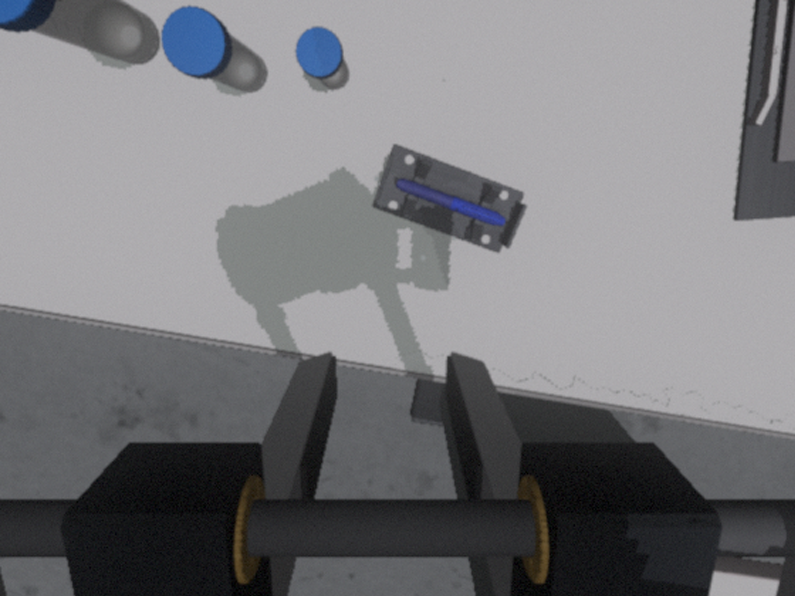

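w6: the pen lies in both saddles, (396,184)-(505,220), between the stops. Now the tube.

Run:
```python
from h import *
y=pick([.515,.454],.051,-7,.06,20,lift=.20,above=.15)
p=[.512,-.4515]
bot.reach([.45,0,.27],down(y-40))
yy=best([*p,.2],-40); bot.reach([*p,.16],down(yy)); bot.hold(.2)
s=vision.snapshot("wrist"); cv2.imwrite("pics/w7.png",cv2.resize(s["color"],None,fx=1.42,fy=1.42))
print(bot.get_obs()["time"],bot.get_obs()["finger_gap"],bot.get_obs()["ft_force"], yy, proj(s,[*p,.042])*1.42)
```

```text
grip gap 0.028401098591927604 F 19.9999862909317 t 38.7917
gap after lift 0.027895370985864577
43.5917 0.02835052779771356 [-0.03951405  0.71060312 -0.00860958] -40 [[390.06332903 294.38007741]]
```

View pics/w7.png

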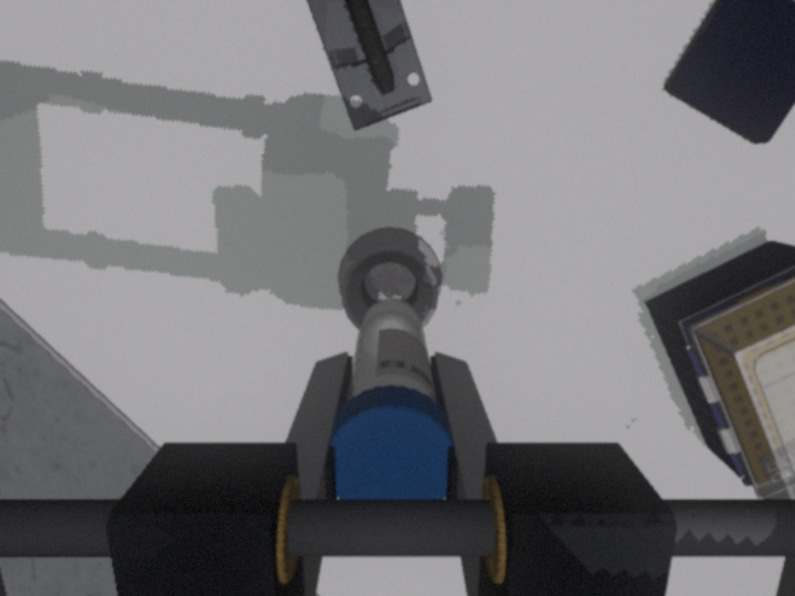

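w7: tube gripped upright and aligned laterally (both at column 390) with the stand mouth at (390,280). Lowering with force checks.

Run:
```python
from h import *
p=[.512,-.4515]
for z in (.10,.088,.082,.076,.070,.064,.060,.058,.057,.056):
    bot.move_straight([*p,z],v=.05); F=np.round(bot.get_obs()["ft_force"],1); print(z,F)
    if np.linalg.norm(F)>12: break
s=vision.snapshot("wrist"); cv2.imwrite("pics/w8.png",cv2.resize(s["color"],None,fx=1.42,fy=1.42)); print(bot.get_obs()["time"])
```

```text
0.1 [-0.2  0.6 -0.4]
0.088 [ 0.4  0.1 -1. ]
0.082 [-0.3  0.1 -0.2]
0.076 [-0.3  0.  -0.3]
0.07 [ 0.2 -1.2 -0.7]
0.064 [-0.2 -0.2  0.1]
0.06 [-0.   1.1 -0.2]
0.058 [ 0.3 -0.4 -0.2]
0.057 [-0.1 -0.1 -0.6]
0.056 [ 1.  -0.6  0.3]
47.45
```

It went down freely. Release, retreat and look at everything.

Run:
```python
from h import *
p=[.512,-.4515]
claw.grip(.06); bot.hold(.3); bot.move_straight([*p,.22],v=.15)
bot.reach([.36,-.38,.28],down(-280+180 if 0 else best([.36,-.38,.28],100))); bot.hold(.3)
a=vision.snapshot("wrist")["color"]; t=vision.snapshot("top")["color"]
im=np.hstack([cv2.resize(a[:260],(400,186)),cv2.resize(t[135:305,135:420],(400,239))[:186]]) if 0 else np.vstack([cv2.resize(a[:260],(640,297)),cv2.resize(t[150:280,140:420],(640,297),interpolation=2)])
cv2.imwrite("pics/fin.png",im); print(bot.get_obs()["time"])
```

```text
50.8083
```

View pics/fin.png

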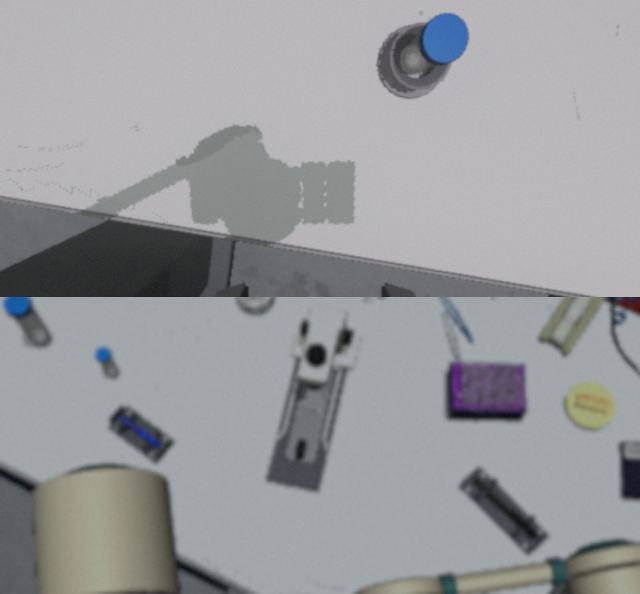

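The final picture shows the tube standing in its stand (cap at (445,38)), the pen and marker in their rests, the carrier home, and the tip box where it was.

```bash
python3 -c "
from cell import bot
print(bot.hand_in())"
```

```text
the job is handed in; nothing more can be done
None
```

I handed the job in at about 51 s of the 117 s limit: the tube stands in its stand, the marker and pen lie in their rests, and the slide carrier is home about 1 mm off the stop; the arm touched neither bystander.

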